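Find where the showcase lid binds and set its stop

TASK

The sliding lid of the showcase binds somewhere along its track. Take it by its pull and slide it open slowly until you feel it go tight, without forcing it, then back it off about 20 mm so that it stands free. Then slide the black stop along the track up against the lid's edge, so that nobody runs it into the tight spot again, and leave the things standing around where they are.

Things in the scene. Friction and masses are not known exactly. Their poses are not given: they have to be found in the camera images.
- case: tabletop showcase, aluminium and glass, 560 mm long (y) x 288 mm wide (x) x 118 mm high; heavy, does not shift. Origin: centre of its underside. y is the line along which lid and stop slide, +y the way the lid opens; z up; -x is the long side nearer the robot. Lid, track and stop have parallel axes.
- track: two aluminium channels on the case's long sides that carry the lid; same origin as the case; floor at height 100 mm, lips up to 118 mm, 132 to 144 mm either side of the middle. Somewhere a lip is bent and pinches the lid after 75 to 150 mm of travel from closed; unseen. From about 50 to 5 mm before that the lip already brushes the lid, so lightly that it is hardly felt (about 0.5 N).
- lid: sliding lid, glass in aluminium frame, 260 mm (y) x 274 mm (x) x 11 mm, 0.6 kg. Origin: centre of its underside, height 101 mm, at y = -130 mm on the case when closed; travel 200 mm to +y; starts 0 to 25 mm open. Free, it drags 1.5 to 2.5 N and stays where left.
- lid_pull (a point): centre of the lid's pull: a dark steel bar along x, 110 mm long, 14 mm wide (y), 14 mm high, on two posts at its ends, 30 mm clear above the glass, height 145 mm; at (-40, -85, +44) mm from the lid's origin. Grip it from above, fingers closing along y.
- lid_edge (a point): near end of the lid's leading (+y) edge, at (-126, +130, +6) mm from the lid's origin, where the stop meets it. The feel of the lid: at the tight spot the drag steps up by 3 N and then climbs by about 1.7 N per mm; 5 N over the free drag is plainly tight, over 15 N is forcing it; let go there, it springs back a little.
- stop: lid stop, black plastic: a shoe 60 mm long (y) x 32 mm x 12 mm in the near channel ahead of the lid, with an upright finger grip. Origin: underside of the shoe at mid-length, height 101 mm. Starts near the +y end of the case, slides along y with 3 N friction and stays where left. Meets the lid when its origin is 160 mm beyond the lid's origin in y; pushed on, it shoves the lid back.
- stop_grip (a point): grip point of the stop, 42 mm above its origin, height 143 mm: the upright grip is 16 mm thick (x), 46 mm long (y), its top at height 156 mm. Grip it from above, fingers closing along x.
- stop_tip (a point): nose of the stop, on its -y face, at (-5, -30, +6) mm from its origin; its y meets that of lid_edge.
- shaker: bystander, loose: glass jar with a steel cap, 46 dia x 85 mm tall. Origin: centre of its underside.
- tumbler: bystander, loose: amber glass tumbler, 72 dia x 95 mm tall. Origin: centre of its underside.
- mug: bystander, loose: white mug, 80 dia x 90 mm tall. Origin: centre of its underside.
- flask: bystander, loose: white bottle, 64 dia x 150 mm tall. Origin: centre of its underside.
- candlestick: bystander, loose: brass candlestick, 72 dia x 100 mm tall. Origin: centre of its underside.
- puzzle: bystander, loose: small cardboard box, 110 x 75 x 45 mm tall. Origin: centre of its underside.

How it is judged (in metres and radians):
On the way, in this order (a step that is already met when the one before it is completed fails the run):
1. the lid has been slid into the tight spot: the track grips it with over 4 N (contact force between lid and track above 4 N), for 0.05 s.
2. the lid has been backed off: free of the tight spot (the track bears on it with under 2.2 N), about 5 to 50 mm short of it (the lip just brushes it, over 0.2 N), the stop not yet against it (contact force between lid and track between 0.2 and 2.2 N and y of stop in the frame of lid above 0.175 m), for 0.3 s.
At the end, for the whole second after the job is handed in: The lid stands free, about 5 to 50 mm short of the tight spot (force between lid and track between 0.2 and 2.2 N), the stop's nose is within 7 mm of the lid's leading edge, and both are at rest (contact force between lid and track between 0.2 and 2.2 N and y of stop in the frame of lid between 0.155 and 0.167 m and linear speed of each of lid, stop below 0.005 m/s); the robot touches nothing.
It fails at once if the lid is forced: the track grips it with over 22 N (contact force between lid and track above 22 N).
It fails at once if a bystander is shifted by more than 30 mm or knocked over (distance of any of shaker, tumbler, mug, flask, candlestick, puzzle from where it was at the start of the episode above 0.03 m or angle between any of shaker, tumbler, mug, flask, candlestick, puzzle's own z axis and vertical above 0.5 rad).
It also fails if it takes over 54 s, if anything falls off the work surface, if the arm or the gripper's body presses on something with over 40 N, if the wrist force passes 120 N, or if a joint passes its speed limit or range.

ROBOT

A 6-joint arm with a two-finger parallel gripper is mounted at the origin on the work surface. World frame = base frame: x ahead of the robot, y to its left, z up, the work surface at z = 0. Lengths are in m, angles in degrees, forces in N, time in s.
With the tool pointing down it reaches from about 0.4 to 0.825 m from the base axis. Payload 7 kg.
Tool frame: the origin (TCP) lies midway between the tips of the shut fingers; the grasp point (between the pads) lies 19 mm behind it; z points along the fingers, y is the line along which they close (so a half turn about z gives the same grasp; the last joint's range is limited). The gripper opens to 88 mm and grips with 3 to 60 N. Pads are 19 mm wide; open, the fingers measure 130 mm over their backs; the gripper's body (78 mm by 193 mm) begins 47 mm behind the grasp point.
Start: joints at [88.413, 20.546, 0.682, 0, -70.136, -16.507], TCP at [0.21, 0.642, 0.227] pointing down, gripper open.
Joint ranges: [-176.03, 176.03], [-82.01, 121.73], [-58.28, 71.71], [-173.87, 95.51], [-174.79, -0.11], [-173.66, 173.66]. Speed limits (degrees/s): [136.94, 136.94, 172.46, 180, 180, 180].

INTERFACE

Orientations are given as [roll, pitch, yaw] about the fixed x, y, z axes, in that order (R = Rz(yaw) Ry(pitch) Rx(roll)).
In Python, from plant import ctrl gives the robot as it stands. The module is installed in compiled form; this text tells all that it offers.
- The arm moves only by the tool play_rows, never from a script. Its argument "commands" is a list that holds one entry, the list of rows, each a list of 7 numbers: the turn, a rotation vector about the tool's x, y, z in rad, then the shift along the tool's x, y, z in cm, then the finger opening in cm, from 0 to 8.76. In form: [[[ax, ay, az, x, y, z, grip], ...]]. A call has 1 to 8 rows; each row is the pose to reach, as a shift and turn from the pose commanded when the call began, along the tool's axes at that moment; what a row does not reach only later rows make up. A row lasts 1/12 s, in which the tool goes at most 41.7 mm and 7.16 degrees, less where a joint would pass 70% of its speed; a pose out of reach is approached as far as the arm can. A call with a gripper value outside its range is refused whole. The fingers move at their own pace and stop on an object; the grip force is fixed at half the most. Time passes only in rows, so rows that repeat a pose let the fingers close. It gives the time, the measured TCP pose, the force, the opening and the grip force at its end, in the units of the state.
- ctrl.get_obs(): the state, without advancing time (a new reading comes with each control period).
- ctrl.snapshot(name): name is "side" or "top"; returns a dict with "color" (480x640x3 uint8, red, green, blue), "camera_matrix" (3x3 intrinsics, pixels), "origin" and "rotation" of the camera in the world. Camera axes: x right, y down, z forward; pixel columns grow to the right and rows downward; lengths in m; the calibration is good to about 2 mm. A picture is of the moment at which its call begins. There is no depth.
- ctrl.close_job(): hands the job in; it is judged then, once.
Trained networks look in a picture, given as the dict that the camera call returned (one of the last four; its "shot" number tells which), for a name from the list of things; names that differ only in an ending like _2 or _b are one class to them, and where a whole thing is asked for, a point or a joint stands for the part that bears it (a point fixed in the world has none). Each returns a list of dicts, best first, with "conf" (0 to 1); they miss things now and then, are a little off and sometimes report something else, mostly with a low value. They report only what shows in the picture. A call takes as long as a camera call.
- ctrl.find_in(picture, name): "bbox" ([left, top, width, height] in pixels, round what is visible of it).
The state is a dict: "clock": time; "joint_pos": joint angles; "qvel": joint speeds; "tau": joint torques, N m; "tool_pos": TCP position; "orientation": TCP orientation; "force": force on the tool from outside, world axes, zero at the start; "moment": the same for the moment, N m; "opening": finger opening in m; "gripper_force": force on a finger pad.
Only numpy, scipy, OpenCV 4.12 (cv2) and the standard library are available. Lean on these libraries where they do the work, as an engineer would, in place of code of your own. Each camera call takes 0.05 s, during which the arm holds its last target. There are 200 camera calls.

## Working session

There is one attempt and no reset: what is moved stays moved. The work goes in short steps, Python scripts to look and compute and a tool call to move; the robot and the scene stay as the last step left them, time stands still between calls to the robot, and variables do not carry over. Pictures are saved under pics/ and viewed, at most 10 in all, crops included, and the job is handed in when it is done.

Besides the shell and the picture viewer there is one more tool, called after "Call:" as name(argument=value, ...) on one line, values as JSON. play_rows: Moves the arm, as the interface text tells. Its arguments: {"type":"object","properties":{"commands":{"type":"array","items":{"type":"array","items":{"type":"array","items":{"type":"number"}}}}},"required":["commands"]}

```bash
mkdir -p pics; cat > h.py <<'E'
import numpy as np, cv2
from plant import ctrl
from scipy.spatial.transform import Rotation as R
def ray(p,uv):
    K=np.array(p["camera_matrix"]);d=np.linalg.inv(K)@[uv[0],uv[1],1.]
    return np.array(p["origin"]),np.array(p["rotation"])@d
def at_z(p,uv,z):
    o,d=ray(p,uv);return o+d*(z-o[2])/d[2]
def proj(p,X):
    c=np.array(p["rotation"]).T@(np.array(X)-p["origin"]);q=np.array(p["camera_matrix"])@c;return q[:2]/q[2]
def save(p,n): cv2.imwrite(f"pics/{n}.png",cv2.cvtColor(p["color"],cv2.COLOR_RGB2BGR))
E
python3 - <<'E'
from h import *
np.set_printoptions(precision=4,suppress=True)
o=ctrl.get_obs();print(o)
for n in["side","top"]:
    p=ctrl.snapshot(n);save(p,n+"0");print(n,p["origin"],np.array(p["rotation"]).tolist(),p["camera_matrix"])
    for k in["case","lid","lid_pull","stop","stop_grip","lid_edge","stop_tip","shaker","tumbler","mug","flask","candlestick","puzzle"]:
        r=ctrl.find_in(p,k)
        print(k,[(np.round(x["bbox"]).tolist(),round(x["conf"],2)) for x in r[:2]])
E
```

```text
{'clock': 0.0, 'joint_pos': array([ 88.4128,  20.5925,   0.6348,  -0.022 , -70.1356, -16.5054]), 'qvel': array([-0.0634,  0.0521,  0.0233, -0.0457, -0.068 ,  0.0431]), 'tau': array([ -0.0003, -58.2727,  29.3048,   6.9967,   0.0069,  -0.0002]), 'tool_pos': array([0.2095, 0.6412, 0.2256]), 'orientation': array([179.9047,  -0.0067, -18.1001]), 'force': array([ 0.263 , -0.0033, -0.0206]), 'moment': array([ 0.0063, -0.0354, -0.0178]), 'gripper_force': 0.0, 'opening': 0.08760274685432042}
side [ 0.2547 -0.9128  0.724 ] [-122.94677959410899, -0.6541474119967344, -15.340117406261859] [[479.6604   0.     323.4168]
 [  0.     479.6604 240.0499]
 [  0.       0.       1.    ]]
case [([272.0, 172.0, 189.0, 183.0], 0.81), ([266.0, 304.0, 32.0, 58.0], 0.6)]
lid [([299.0, 221.0, 146.0, 88.0], 0.58), ([311.0, 346.0, 68.0, 55.0], 0.18)]
lid_pull [([296.0, 225.0, 156.0, 83.0], 0.61)]
stop [([280.0, 175.0, 11.0, 24.0], 0.59), ([258.0, 264.0, 22.0, 40.0], 0.16)]
stop_grip [([279.0, 172.0, 12.0, 28.0], 0.67)]
lid_edge [([300.0, 221.0, 150.0, 84.0], 0.55)]
stop_tip [([278.0, 174.0, 12.0, 27.0], 0.47), ([27
[... 472 characters left out ...]
399 239.1513]
 [  0.       0.       1.    ]]
case [([178.0, 156.0, 258.0, 129.0], 0.6)]
lid [([305.0, 157.0, 118.0, 121.0], 0.66)]
lid_pull []
stop [([189.0, 266.0, 27.0, 12.0], 0.93), ([303.0, 160.0, 121.0, 118.0], 0.32)]
stop_grip [([185.0, 262.0, 31.0, 18.0], 0.94)]
lid_edge [([308.0, 159.0, 113.0, 124.0], 0.93)]
stop_tip [([189.0, 264.0, 29.0, 10.0], 0.85)]
shaker [([332.0, 306.0, 21.0, 21.0], 0.61), ([393.0, 304.0, 31.0, 28.0], 0.18)]
tumbler [([264.0, 300.0, 32.0, 27.0], 0.8)]
mug [([138.0, 180.0, 46.0, 50.0], 0.82), ([184.0, 264.0, 32.0, 13.0], 0.28)]
flask [([436.0, 190.0, 40.0, 31.0], 0.92)]
candlestick [([393.0, 302.0, 29.0, 29.0], 0.77)]
puzzle [([435.0, 250.0, 43.0, 52.0], 0.61)]
```

```bash
python3 - <<'E'
import cv2
a=cv2.imread("pics/top0.png")[130:340,120:500];cv2.imwrite("pics/top0c.png",cv2.resize(a,None,fx=2.1,fy=2.1,interpolation=cv2.INTER_CUBIC))
a=cv2.imread("pics/side0.png")[140:420,220:480];cv2.imwrite("pics/side0c.png",cv2.resize(a,None,fx=2.1,fy=2.1,interpolation=cv2.INTER_CUBIC))
E
```

```text
(no output)
```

View pics/top0c.png

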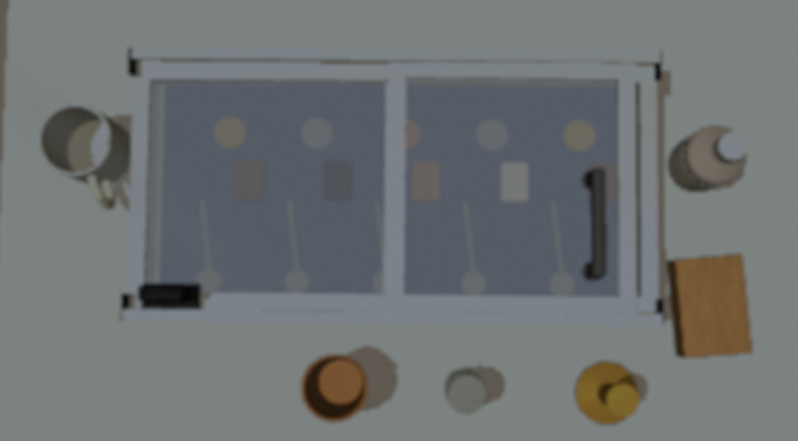

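View pics/side0c.png

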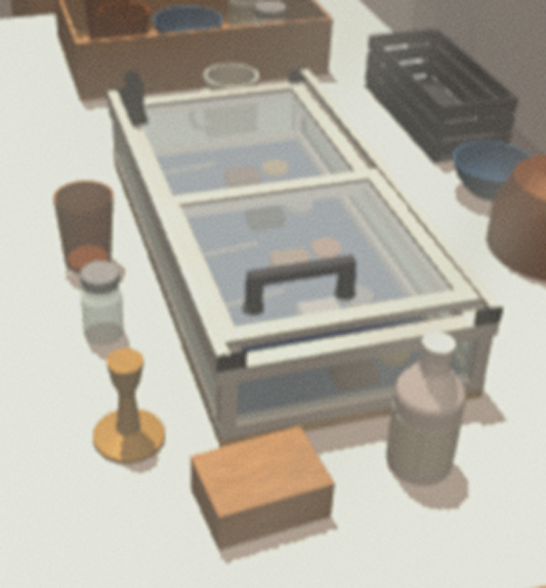

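```bash
sed -i 's/np.array(p\["rotation"\])/RM(p)/g' h.py; cat >> h.py <<'E'
def RM(p): return R.from_euler("xyz",p["rotation"],degrees=True).as_matrix()
E
python3 - <<'E'
from h import *
np.set_printoptions(precision=4,suppress=True)
p=ctrl.snapshot("top");s=ctrl.snapshot("side")
c=lambda u,v:(120+u/2.1,130+v/2.1)
for n,uv,z in[("case TL",(133,50),.118),("TR",(660,55),.118),("BL",(123,319),.118),("BR",(662,321),.118),
 ("pullA",(599,169),.152),("pullB",(596,277),.152),("stopL",(140,295),.156),("stopR",(201,296),.156),("mid frame L",(386,180),.112),("mid R",(405,180),.112),
 ("tumbler",(334,388),.095),("shaker",(466,390),.085),("candle base",(607,392),.01),("mug",(78,143),.09),("flask",(732,147),.15),("puzzle",(711,305),.045)]:
    X=at_z(p,c(*uv),z);print(n,X,"side crop",(proj(s,X)-[220,140])*2.1)
# sub-pixel: dark pull pixels in the top picture
g=cv2.cvtColor(p["color"],cv2.COLOR_RGB2GRAY)
for n,(x0,y0,x1,y1),z in[("pull",(392,205,415,268),.152),("stop",(184,258,222,280),.156)]:
    m=(g[y0:y1,x0:x1]<60).astype(np.uint8);pts=np.argwhere(m)[:,::-1]+[x0,y0];r=cv2.minAreaRect(pts.astype(np.float32));print(n,len(pts),r,at_z(p,r[0],z))
E
```

```text
case TL [0.7267 0.3096 0.118 ] side crop [305.4784  69.1752]
TR [ 0.7267 -0.2466  0.118 ] side crop [498.1683 306.988 ]
BL [0.4431 0.311  0.118 ] side crop [106.8834  90.2929]
BR [ 0.4479 -0.2471  0.118 ] side crop [220.8684 355.6209]
pullA [ 0.6007 -0.1765  0.152 ] side crop [352.6134 256.4469]
pullB [ 0.4915 -0.1734  0.152 ] side crop [244.6667 271.1897]
stopL [0.4679 0.2839 0.156 ] side crop [127.8149  71.0182]
stopR [0.4676 0.2226 0.156 ] side crop [136.9697  91.1847]
mid frame L [0.592  0.0401 0.112 ] side crop [273.7087 180.9664]
mid R [0.5922 0.0201 0.112 ] side crop [279.251  189.6551]
tumbler [0.3731 0.0924 0.095 ] side crop [ 81.6017 194.8099]
shaker [ 0.372 -0.047  0.085] side crop [101.5655 270.2249]
candle base [ 0.3658 -0.2099  0.01  ] side crop [127.9433 429.4317]
mug [0.6311 0.3738 0.09  ] side crop [227.7458  75.2527]
flask [ 0.6249 -0.3114  0.15  ] side crop [435.6824 341.2011]
puzzle [ 0.4653 -0.3182  0.045 ] side crop [259.8647 466.0024]
pull 376 ((402.5, 236.5), (51.0, 9.0), 90.0) [ 0.5452 -0.1706  0.152 ]
stop 319 ((200.0, 270.5), (11.0, 28.0), 90.0) [0.4682 0.2558 0.156 ]
```

Call:
play_rows(commands=[[[0,0,-0.316,21.4,25.1,0,8.7],[0,0,-0.316,21.4,25.1,0,8.7],[0,0,-0.316,21.4,25.1,0,8.7],[0,0,-0.316,21.4,25.1,0,8.7],[0,0,-0.316,21.4,25.1,0,8.7],[0,0,-0.316,21.4,25.1,0,8.7],[0,0,-0.316,21.4,25.1,0,8.7],[0,0,-0.316,21.4,25.1,0,8.7]]])

```text
clock: 2.17
tool_pos: [0.3354, 0.3343, 0.2269]
orientation: [-180.0, -0.0, 0.0]
force: [0.7, 0.6, 0.5]
opening: 0.087
gripper_force: 0.0
```

Call:
play_rows(commands=[[[0,0,0,12.5,30.5,0,8.7],[0,0,0,12.5,30.5,0,8.7],[0,0,0,12.5,30.5,0,8.7],[0,0,0,12.5,30.5,0,8.7],[0,0,0,12.5,30.5,0,8.7],[0,0,0,12.5,30.5,0,8.7],[0,0,0,12.5,30.5,0,8.7],[0,0,0,12.5,30.5,0,8.7]]])

```text
clock: 2.83
tool_pos: [0.4606, 0.0293, 0.2271]
orientation: [-180.0, -0.1, 0.0]
force: [1.2, 1.7, -0.2]
opening: 0.0869
gripper_force: 0.0
```

Call:
play_rows(commands=[[[0,0,0,8.6,20.3,0,8.0],[0,0,0,8.6,20.3,0,8.0],[0,0,0,8.6,20.3,0,8.0],[0,0,0,8.6,20.3,0,8.0],[0,0,0,8.6,20.3,0,8.0],[0,0,0,8.6,20.3,0,8.0],[0,0,0,8.6,20.3,0,8.0]]])

```text
clock: 3.42
tool_pos: [0.5468, -0.1745, 0.2257]
orientation: [180.0, 0.1, -0.2]
force: [-0.2, 0.1, 0.3]
opening: 0.0797
gripper_force: 0.0
```

Call:
play_rows(commands=[[[0,0,0,0,0,3,8.0],[0,0,0,0,0,6,8.0],[0,0,0,0,0,8,8.0],[0,0,0,0,0,9.8,8.0],[0,0,0,0,0,9.8,5],[0,0,0,0,0,9.8,4]]])

```text
clock: 3.92
tool_pos: [0.5457, -0.1708, 0.1284]
orientation: [180.0, 0.1, 0.1]
force: [0.3, -0.6, 0.5]
opening: 0.0715
gripper_force: 0.0
```

```bash
python3 - <<'E'
from h import *
p=ctrl.snapshot("side")
cv2.imwrite("pics/side1c.png",cv2.cvtColor(cv2.resize(p["color"][140:420,220:480],None,fx=2,fy=2,interpolation=cv2.INTER_CUBIC),cv2.COLOR_RGB2BGR))
o=ctrl.get_obs();print(o["tool_pos"],o["force"],o["joint_pos"])
E
```

```text
[ 0.54663097 -0.17095905  0.12951988] [0.54836179 0.95261352 0.49074182] [ 2.21282870e+00  1.57023704e+01 -1.99866874e+01  2.57349868e-02
 -5.42774017e+01  8.78387211e+01]
```

View pics/side1c.png

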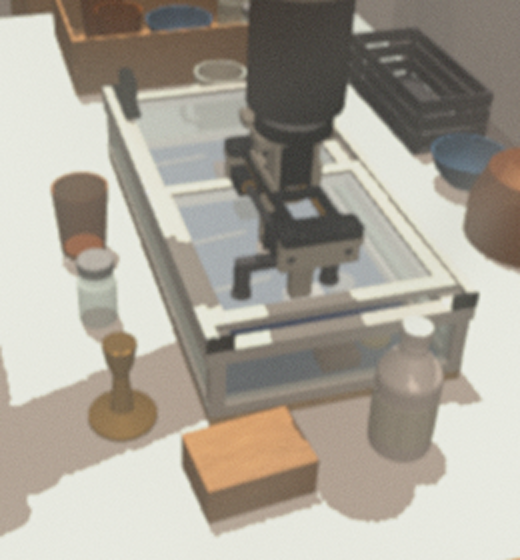

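Call:
play_rows(commands=[[[0,0,0,0,0,0,1.0],[0,0,0,0,0,0,1.0],[0,0,0,0,0,0,1.0],[0,0,0,0,0,0,1.0],[0,0,0,0,0,0,1.0],[0,0,0,0,0,0,1.0],[0,0,0,0,0,0,1.0],[0,0,0,0,0,0,1.0]]])

```text
clock: 4.63
tool_pos: [0.5462, -0.1716, 0.1286]
orientation: [180.0, 0.0, 0.0]
force: [-0.9, -2.2, -0.0]
opening: 0.015
gripper_force: 0.7
```

Call:
play_rows(commands=[[[0,0,0,0,0,0,1.0],[0,0,0,0,0,0,1.0],[0,0,0,0,0,0,1.0]]])

```text
clock: 4.88
tool_pos: [0.5462, -0.1716, 0.1286]
orientation: [180.0, 0.0, 0.0]
force: [-0.2, -1.0, 0.9]
opening: 0.0138
gripper_force: 30.0
```

Call:
play_rows(commands=[[[0,0,0,0,-0.4,0,1.0],[0,0,0,0,-1.1,0,1.0],[0,0,0,0,-1.9,0,1.0],[0,0,0,0,-2.7,0,1.0],[0,0,0,0,-3.5,0,1.0],[0,0,0,0,-4.2,0,1.0],[0,0,0,0,-4.7,0,1.0],[0,0,0,0,-5.0,0,1.0]]])

```text
clock: 5.55
tool_pos: [0.5461, -0.1205, 0.1286]
orientation: [-180.0, 0.0, 0.1]
force: [-1.0, -2.6, 2.3]
opening: 0.0136
gripper_force: 30.0
```

Call:
play_rows(commands=[[[0,0,0,0,-0.1,0,1.0],[0,0,0,0,-0.2,0,1.0],[0,0,0,0,-0.3,0,1.0],[0,0,0,0,-0.4,0,1.0],[0,0,0,0,-0.5,0,1.0]]])

```text
clock: 5.97
tool_pos: [0.5461, -0.1166, 0.1286]
orientation: [180.0, 0.0, -0.0]
force: [-1.7, -1.7, 2.6]
opening: 0.0138
gripper_force: 30.0
```

Call:
play_rows(commands=[[[0,0,0,0,-0.1,0,1.0],[0,0,0,0,-0.2,0,1.0],[0,0,0,0,-0.3,0,1.0],[0,0,0,0,-0.4,0,1.0],[0,0,0,0,-0.5,0,1.0],[0,0,0,0,-0.6,0,1.0]]])

```text
clock: 6.47
tool_pos: [0.5461, -0.1103, 0.1286]
orientation: [180.0, 0.0, 0.0]
force: [-2.9, -3.3, 4.7]
opening: 0.0136
gripper_force: 30.0
```

Call:
play_rows(commands=[[[0,0,0,0,-0.1,0,1.0],[0,0,0,0,-0.2,0,1.0],[0,0,0,0,-0.3,0,1.0],[0,0,0,0,-0.4,0,1.0],[0,0,0,0,-0.5,0,1.0]]])

```text
clock: 6.88
tool_pos: [0.546, -0.1053, 0.1286]
orientation: [180.0, 0.0, 0.0]
force: [-3.3, -1.3, 5.4]
opening: 0.0136
gripper_force: 30.0
```

Call:
play_rows(commands=[[[0,0,0,-0.02,-0.1,-0.02,1.0],[0,0,0,-0.03,-0.2,-0.03,1.0],[0,0,0,-0.05,-0.3,-0.05,1.0],[0,0,0,-0.05,-0.4,-0.05,1.0],[0,0,0,-0.05,-0.5,-0.05,1.0],[0,0,0,-0.05,-0.6,-0.05,1.0]]])

```text
clock: 7.38
tool_pos: [0.546, -0.0991, 0.1287]
orientation: [-180.0, -0.0, 0.0]
force: [2.4, -1.7, -4.9]
opening: 0.014
gripper_force: 30.0
```

Call:
play_rows(commands=[[[0,0,0,0.0,-0.1,0.02,1.0],[0,0,0,0.01,-0.2,0.02,1.0],[0,0,0,0.01,-0.3,0.02,1.0],[0,0,0,0.01,-0.4,0.02,1.0],[0,0,0,0.01,-0.5,0.02,1.0],[0,0,0,0.01,-0.6,0.02,1.0]]])

```text
clock: 7.88
tool_pos: [0.546, -0.0932, 0.1287]
orientation: [-180.0, -0.0, 0.0]
force: [4.2, -1.0, -7.5]
opening: 0.0136
gripper_force: 30.0
```

Call:
play_rows(commands=[[[0,0,0,0.02,-0.1,0.02,1.0],[0,0,0,0.02,-0.2,0.02,1.0],[0,0,0,0.02,-0.3,0.02,1.0],[0,0,0,0.02,-0.4,0.02,1.0],[0,0,0,0.02,-0.5,0.02,1.0],[0,0,0,0.02,-0.6,0.02,1.0]]])

```text
clock: 8.38
tool_pos: [0.546, -0.0884, 0.1287]
orientation: [179.9, 0.0, 0.0]
force: [5.0, -9.4, -7.9]
opening: 0.0136
gripper_force: 30.0
```

Call:
play_rows(commands=[[[0,0,0,0,0,0.02,1.0],[0,0,0,0,0,0.02,1.0]]])

```text
clock: 8.55
tool_pos: [0.5459, -0.0883, 0.1287]
orientation: [179.9, 0.0, 0.0]
force: [4.6, -7.4, -6.1]
opening: 0.0135
gripper_force: 30.0
```

Call:
play_rows(commands=[[[0,0,0,0,-0.05,0.01,1.0],[0,0,0,0,-0.1,0.01,1.0],[0,0,0,0,-0.1,0.01,1.0]]])

```text
clock: 8.8
tool_pos: [0.5459, -0.0878, 0.1287]
orientation: [179.9, 0.0, 0.0]
force: [3.9, -9.9, -6.3]
opening: 0.0135
gripper_force: 30.0
```

Call:
play_rows(commands=[[[0,0,0,0,0.3,0,1.0],[0,0,0,0,0.6,0,1.0],[0,0,0,0,1.0,0,1.0],[0,0,0,0,1.4,0,1.0],[0,0,0,0,1.8,0,1.0],[0,0,0,0,2.1,0,1.0],[0,0,0,0,2.3,0,1.0],[0,0,0,0,2.4,0,1.0]]])

```text
clock: 9.47
tool_pos: [0.5461, -0.1107, 0.1286]
orientation: [180.0, -0.0, 0.0]
force: [0.7, 1.3, 0.2]
opening: 0.0139
gripper_force: 30.0
```

Call:
play_rows(commands=[[[0,0,0,0,0,0,1.0],[0,0,0,0,0,0,1.0],[0,0,0,0,0,0,1.0],[0,0,0,0,0,0,1.0],[0,0,0,0,0,0,1.0]]])

```text
clock: 9.88
tool_pos: [0.546, -0.1107, 0.1286]
orientation: [180.0, -0.0, 0.0]
force: [0.3, -1.5, 3.0]
opening: 0.0138
gripper_force: 30.0
```

Call:
play_rows(commands=[[[0,0,0,0,0,0,5.0],[0,0,0,0,0,0,5.0],[0,0,0,0,0,0,5.0],[0,0,0,0,0,0,5.0],[0,0,0,0,0,0,5.0],[0,0,0,0,0,0,5.0]]])

```text
clock: 10.38
tool_pos: [0.5459, -0.1103, 0.1283]
orientation: [-180.0, 0.0, 0.0]
force: [-0.1, 0.5, -0.2]
opening: 0.047
gripper_force: 0.0
```

Call:
play_rows(commands=[[[0,0,0,0,0,-3,5.0],[0,0,0,0,0,-7,5.0],[0,0,0,0,0,-10,6.0],[0,0,0.12,-0.6,-3,-10,6.0],[0,0,0.24,-1.2,-6,-10,6.0],[0,0,0.36,-1.8,-9,-10,6.0],[0,0,0.48,-2.4,-12,-10,6.0],[0,0,0.6,-3,-15,-10,6.0]]])

```text
clock: 11.05
tool_pos: [0.5154, 0.0408, 0.2285]
orientation: [-180.0, -0.0, -34.7]
force: [0.4, -0.7, -0.8]
opening: 0.0598
gripper_force: 0.0
```

Call:
play_rows(commands=[[[0,0,0.12,-2,-1.9,0,6.0],[0,0,0.24,-4,-3.8,0,6.0],[0,0,0.36,-6,-5.7,0,6.0],[0,0,0.48,-8,-7.6,0,6.0],[0,0,0.6,-10,-9.5,0,6.0],[0,0,0.72,-12,-11.4,0,6.0],[0,0,0.85,-14,-13.3,0,6.0],[0,0,0.971,-16,-15.1,0,6.0]]])

```text
clock: 11.72
tool_pos: [0.4686, 0.2559, 0.2285]
orientation: [-180.0, 0.0, -90.3]
force: [-0.2, 0.8, -0.3]
opening: 0.0602
gripper_force: 0.0
```

Call:
play_rows(commands=[[[0,0,0,0,0,3,6.0],[0,0,0,0,0,5,6.0],[0,0,0,0,0,5,6.0]]])

```text
clock: 11.97
tool_pos: [0.4668, 0.2535, 0.1744]
orientation: [179.7, -0.2, -89.9]
force: [-0.6, -1.1, -0.5]
opening: 0.0596
gripper_force: 0.0
```

```bash
python3 - <<'E'
from h import *
p=ctrl.snapshot("side")
o=ctrl.get_obs();print(o["tool_pos"],o["orientation"],o["force"],o["joint_pos"])
a=np.hstack([cv2.resize(q["color"][r],(560,560) if i==0 else (1,560)) for i,(q,r) in enumerate([(p,np.s_[120:320,240:440])])])
cv2.imwrite("pics/side2c.png",cv2.cvtColor(a,cv2.COLOR_RGB2BGR))
E
```

```text
[0.46798973 0.25376545 0.17669378] [ 1.79823878e+02 -1.79038778e-01 -8.99163732e+01] [-0.02501601 -0.76512765  0.55296994] [ 4.95725637e+01  9.57241637e+00 -2.12060709e+01 -2.04325005e-02
 -5.94720419e+01 -4.94787947e+01]
```

View pics/side2c.png

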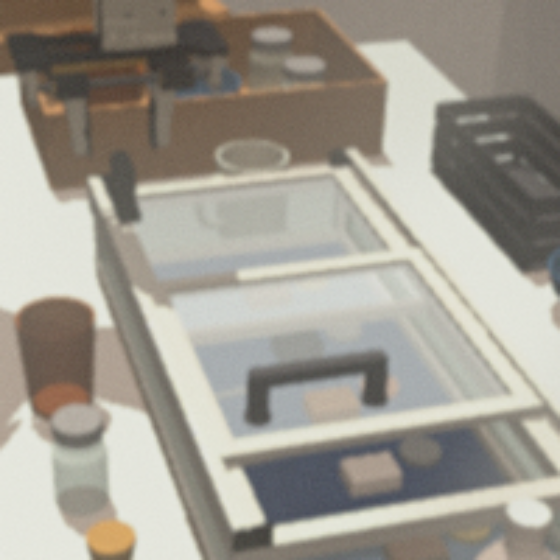

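Call:
play_rows(commands=[[[0,0,0,0,0,2.5,6.0],[0,0,0,0,0,4.0,6.0],[0,0,0,0,0,4.9,6.0],[0,0,0,0,0,4.9,4.0],[0,0,0,0,0,4.9,1.2],[0,0,0,0,0,4.9,1.2],[0,0,0,0,0,4.9,1.2],[0,0,0,0,0,4.9,1.2]]])

```text
clock: 12.68
tool_pos: [0.4696, 0.2549, 0.1304]
orientation: [-179.9, 0.1, -89.9]
force: [-1.0, -1.0, 0.4]
opening: 0.0324
gripper_force: 0.0
```

Call:
play_rows(commands=[[[0,0,0,0,0,0,1.2],[0,0,0,0,0,0,1.2],[0,0,0,0,0,0,1.2],[0,0,0,0,0,0,1.2]]])

```text
clock: 13.02
tool_pos: [0.4706, 0.255, 0.1299]
orientation: [-179.8, 0.0, -89.9]
force: [7.2, -0.7, -2.0]
opening: 0.016
gripper_force: 30.0
```

```bash
python3 - <<'E'
from h import *
p=ctrl.snapshot("top")
o=ctrl.get_obs();print(o["tool_pos"],o["orientation"],o["force"],o["opening"])
cv2.imwrite("pics/top2c.png",cv2.cvtColor(cv2.resize(p["color"][140:300,160:440],None,fx=2.8,fy=2.8,interpolation=cv2.INTER_CUBIC),cv2.COLOR_RGB2BGR))
E
```

```text
[0.47063327 0.2549395  0.12990855] [-1.79850603e+02  4.39734545e-02 -8.99159030e+01] [ 7.57655175 -0.66292665 -2.14511239] 0.015658694853756875
```

View pics/top2c.png

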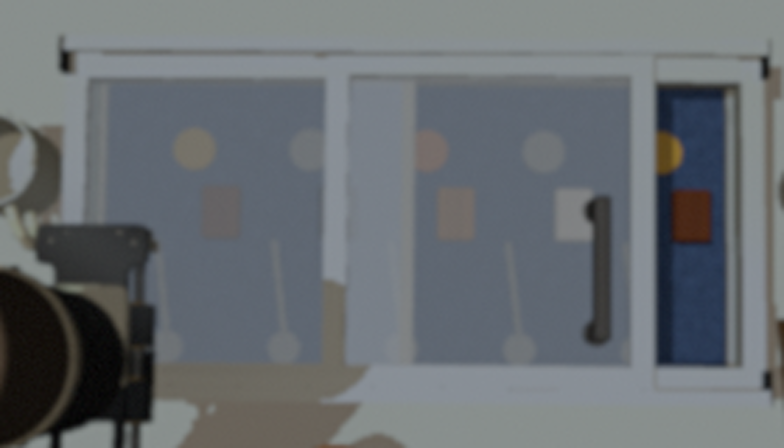

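Call:
play_rows(commands=[[[0,0,0,0.4,-0.08,0,1.2],[0,0,0,1.2,-0.08,0,1.2],[0,0,0,2.1,-0.08,0,1.2],[0,0,0,3.0,-0.08,0,1.2],[0,0,0,3.9,-0.08,0,1.2],[0,0,0,4.8,-0.08,0,1.2],[0,0,0,5.6,-0.08,0,1.2],[0,0,0,6.0,-0.08,0,1.2]]])

```text
clock: 13.73
tool_pos: [0.4709, 0.1938, 0.1299]
orientation: [-179.9, 0.1, -90.0]
force: [4.1, 2.9, 0.3]
opening: 0.016
gripper_force: 30.0
```

Call:
play_rows(commands=[[[0,0,0,0.4,-0.05,0,1.2],[0,0,0,1.1,-0.05,0,1.2],[0,0,0,1.9,-0.05,0,1.2],[0,0,0,2.7,-0.05,0,1.2],[0,0,0,3.5,-0.05,0,1.2],[0,0,0,4.2,-0.05,0,1.2],[0,0,0,4.6,-0.05,0,1.2],[0,0,0,4.8,-0.05,0,1.2]]])

```text
clock: 14.4
tool_pos: [0.471, 0.1458, 0.1298]
orientation: [-179.9, 0.0, -90.0]
force: [2.6, 2.4, 5.2]
opening: 0.0157
gripper_force: 30.0
```

Call:
play_rows(commands=[[[0,0,0,0.15,0,0,1.2],[0,0,0,0.3,0,0,1.2],[0,0,0,0.45,0,0,1.2],[0,0,0,0.6,0,0,1.2],[0,0,0,0.7,0,0,1.2],[0,0,0,0.8,0,0,1.2]]])

```text
clock: 14.9
tool_pos: [0.471, 0.1382, 0.1298]
orientation: [-179.9, 0.0, -89.9]
force: [2.6, 3.0, 6.2]
opening: 0.0157
gripper_force: 30.0
```

Call:
play_rows(commands=[[[0,0,0,0.1,0,0,1.2],[0,0,0,0.2,0,0,1.2],[0,0,0,0.3,0,0,1.2],[0,0,0,0.4,0,0,1.2]]])

```text
clock: 15.23
tool_pos: [0.471, 0.1343, 0.1298]
orientation: [-179.9, 0.0, -89.9]
force: [2.4, 3.7, 5.9]
opening: 0.0156
gripper_force: 30.0
```

Call:
play_rows(commands=[[[0,0,0,0.1,0,0,1.2],[0,0,0,0.2,0,0,1.2],[0,0,0,0.3,0,0,1.2]]])

```text
clock: 15.48
tool_pos: [0.471, 0.1313, 0.1298]
orientation: [-179.9, 0.0, -89.9]
force: [3.5, 3.8, 6.2]
opening: 0.0157
gripper_force: 30.0
```

Call:
play_rows(commands=[[[0,0,0,0.1,0,0,1.2],[0,0,0,0.2,0,0,1.2],[0,0,0,0.3,0,0,1.2]]])

```text
clock: 15.73
tool_pos: [0.471, 0.1283, 0.1298]
orientation: [-179.9, 0.0, -89.9]
force: [2.4, 3.3, 6.7]
opening: 0.0155
gripper_force: 30.0
```

```bash
python3 - <<'E'
from h import *
p=ctrl.snapshot("side");t=ctrl.snapshot("top")
o=ctrl.get_obs();print(o["tool_pos"],o["force"])
f=lambda a:cv2.resize(a,(400,560),interpolation=cv2.INTER_CUBIC)
a=np.hstack([f(p["color"][150:290,250:350]),cv2.resize(t["color"][200:300,220:291],(400,560))])
cv2.imwrite("pics/c3.png",cv2.cvtColor(a,cv2.COLOR_RGB2BGR))
E
```

```text
[0.47100322 0.1281369  0.12981757] [2.97098332 2.80606219 5.13736087]
```

View pics/c3.png

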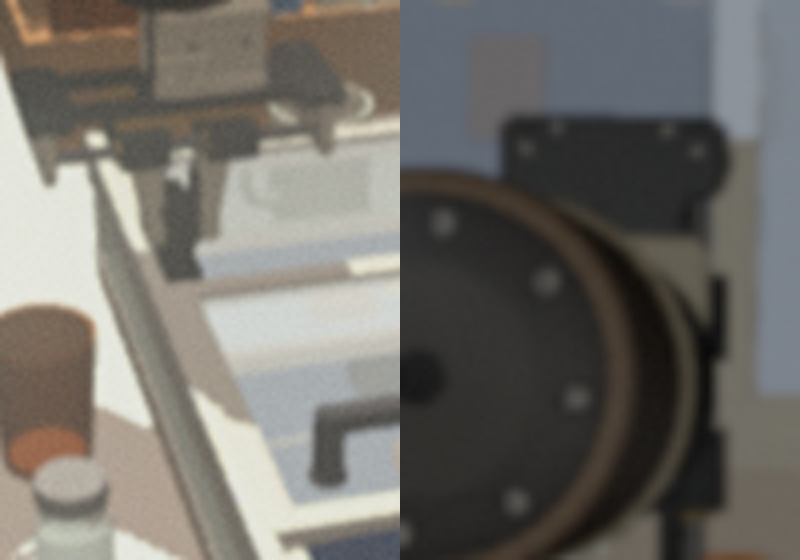

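```bash
python3 - <<'E'
from h import *
t=ctrl.snapshot("top");s=ctrl.snapshot("side")
big=lambda q,r:cv2.cvtColor(cv2.resize(q["color"][r],None,fx=2.8,fy=2.8,interpolation=cv2.INTER_CUBIC),cv2.COLOR_RGB2BGR)
old=cv2.imread("pics/top2c.png");new=big(t,np.s_[140:300,160:440])
for (x0,y0,x1,y1) in[(570,180,670,360),(630,70,680,380)]:
    r=cv2.matchTemplate(new,old[y0:y1,x0:x1],cv2.TM_CCOEFF_NORMED);_,v,_,l=cv2.minMaxLoc(r);print("top shift crop px",l[0]-x0,l[1]-y0,v,"mm",(l[0]-x0)/2.8/.456)
old=cv2.imread("pics/side2c.png");new=big(s,np.s_[120:320,240:440])
r=cv2.matchTemplate(new,old[330:440,230:400],cv2.TM_CCOEFF_NORMED);_,v,_,l=cv2.minMaxLoc(r);print("side",l[0]-230,l[1]-330,v)
f=np.array([4,4.])
for n,X in[("nose lo",(.471,.098,.113)),("nose L",(.455,.098,.113)),("nose R",(.487,.098,.113)),("lid edge .104",(.471,.104,.112)),("lid edge R .104",(.52,.104,.112)),("lid edge far .104",(.65,.104,.112))]:
    print(n,(proj(s,X)-[250,150])*f, (proj(t,X)-[220,200])*[400/71,5.6])
E
```

```text
top shift crop px 0 0 0.9997285008430481 mm 0.0
top shift crop px 0 0 0.9998255372047424 mm 0.0
side 0 0 0.9982401728630066
nose lo [188.33738162 281.44937457] [318.93615396 393.55303017]
nose L [163.22881637 284.66960269] [318.20406931 434.59337366]
nose R [213.29349431 278.24869881] [319.6666702  352.60061072]
lid edge .104 [186.26025647 278.09820916] [303.74839199 393.39161105]
lid edge R .104 [261.89482448 268.43118734] [306.02814891 268.37418488]
lid edge far .104 [455.97578464 243.62526955] [312.00485264 -59.37659885]
```

Call:
play_rows(commands=[[[0,0,0,0.1,0,0,1.2],[0,0,0,0.2,0,0,1.2],[0,0,0,0.3,0,0,1.2]]])

```text
clock: 16.18
tool_pos: [0.471, 0.1253, 0.1298]
orientation: [-179.9, 0.0, -89.9]
force: [3.3, 3.1, 6.7]
opening: 0.0156
gripper_force: 30.0
```

Call:
play_rows(commands=[[[0,0,0,0.1,0,0,1.2],[0,0,0,0.2,0,0,1.2],[0,0,0,0.3,0,0,1.2]]])

```text
clock: 16.43
tool_pos: [0.471, 0.1224, 0.1298]
orientation: [-179.9, 0.0, -89.9]
force: [1.8, 5.2, 6.3]
opening: 0.0155
gripper_force: 30.0
```

```bash
cat > lid.py <<'E'
from h import *
t=ctrl.snapshot("top")
big=lambda q,r:cv2.cvtColor(cv2.resize(q["color"][r],None,fx=2.8,fy=2.8,interpolation=cv2.INTER_CUBIC),cv2.COLOR_RGB2BGR)
old=cv2.imread("pics/top2c.png");new=big(t,np.s_[140:300,160:440])
for (x0,y0,x1,y1) in[(570,180,670,360),(630,70,680,380)]:
    r=cv2.matchTemplate(new,old[y0:y1,x0:x1],cv2.TM_CCOEFF_NORMED);_,v,_,l=cv2.minMaxLoc(r);print("lid shift mm toward -y",(l[0]-x0)/2.8/.456,l[1]-y0,v)
E
python3 lid.py
```

```text
lid shift mm toward -y 0.0 0 0.996669352054596
lid shift mm toward -y 0.0 0 0.9975699186325073
```

Call:
play_rows(commands=[[[0,0,0,0.1,0,0,1.2],[0,0,0,0.2,0,0,1.2]]])

```text
clock: 16.65
tool_pos: [0.4711, 0.1207, 0.1298]
orientation: [-179.9, 0.1, -89.9]
force: [2.1, 5.1, 5.6]
opening: 0.0157
gripper_force: 30.0
```

```bash
python3 lid.py
```

```text
lid shift mm toward -y 2.3496240601503757 0 0.9979956150054932
lid shift mm toward -y 2.3496240601503757 0 0.9972951412200928
```

Call:
play_rows(commands=[[[0,0,0,0,0,0,5.0],[0,0,0,0,0,0,5.0],[0,0,0,0,0,0,5.0],[0,0,0,0,0,0,5.0],[0,0,0,0,0,0,5.0],[0,0,0,0,0,0,5.0]]])

```text
clock: 17.2
tool_pos: [0.4702, 0.1202, 0.1291]
orientation: [180.0, -0.0, -90.0]
force: [0.1, -0.2, 0.6]
opening: 0.0475
gripper_force: 0.0
```

Call:
play_rows(commands=[[[0,0,0,0,0,-1.5,5.0],[0,0,0,0,0,-4,5.0],[0,0,0,0,0,-7,5.0],[0,0,0,0,0,-10,5.0],[0,0,0,-4,0,-10,5.0],[0,0,0,-8,0,-10,5.0],[0,0,0,-12,0,-10,5.0],[0,0,0,-16,0,-10,5.0]]])

```text
clock: 17.87
tool_pos: [0.4701, 0.282, 0.2298]
orientation: [-180.0, 0.0, -90.0]
force: [0.9, -0.4, 0.3]
opening: 0.0499
gripper_force: 0.0
```

Call:
play_rows(commands=[[[0,0,0,-4,0,0,5.0],[0,0,0,-8,0,0,5.0],[0,0,0,-10,0,0,5.0],[0,0,0,-10,0,0,5.0]]])

```text
clock: 18.2
tool_pos: [0.4699, 0.3843, 0.2281]
orientation: [180.0, -0.1, -89.8]
force: [0.5, -0.8, 0.6]
opening: 0.0501
gripper_force: 0.0
```

```bash
python3 lid.py; python3 - <<'E'
from h import *
t=ctrl.snapshot("top");o=ctrl.get_obs();print(o["clock"],o["tool_pos"],o["force"])
cv2.imwrite("pics/top4.png",cv2.cvtColor(cv2.resize(t["color"][140:340,130:480],None,fx=2.2,fy=2.2,interpolation=cv2.INTER_CUBIC),cv2.COLOR_RGB2BGR))
E
```

```text
lid shift mm toward -y 2.3496240601503757 0 0.9979923367500305
lid shift mm toward -y 2.3496240601503757 0 0.9972890019416809
18.3 [0.46976316 0.38103498 0.22838729] [ 0.17757279 -0.00724979 -0.1528747 ]
```

View pics/top4.png

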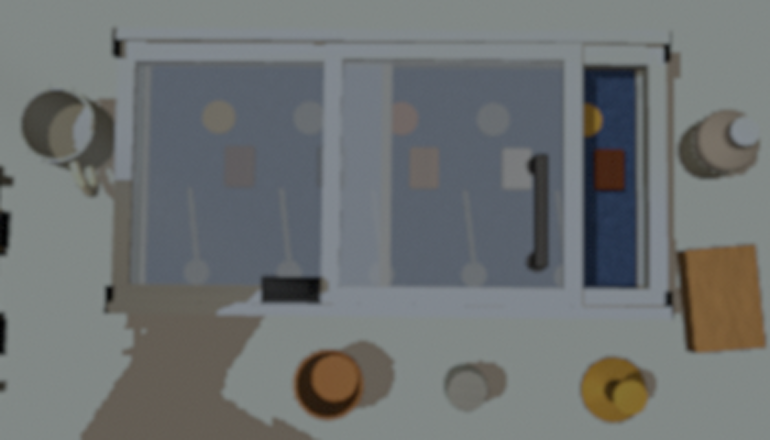

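The picture shows the stop's nose at (320, 290), against the lid's leading edge at (322, 290). The bystanders have not moved and the arm is clear.

```bash
python3 -c "
from plant import ctrl
print(ctrl.close_job())"
```

```text
the job is handed in; nothing more can be done
None
```

I handed the job in at about 18 s: the lid went tight at about 92 mm of travel (pull of about 10 N), now stands about 22 mm short of that, and the stop is against its edge with the bystanders unmoved; the hand-in gave no verdict.

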